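# Set the jaw gauge in the sample crusher

### The job

The little jaw crusher is to be set for the quartz, and its swing jaw is slack. Take the thickest setting gauge (the one with the largest wooden grip) from the block, feel for the face of the fixed jaw, and work the blade straight down along that face, between the jaws, until its stop bar is fully home on both cheek plates; do not force it. Let go and leave it standing there upright and square, with the other two gauges still in the block and everything else on the bench undisturbed.

Things in the scene. Friction and masses are not known exactly. Their poses are not given: they have to be found in the camera images.
- gauge_thick: gauge to use, about 0.26 kg: steel blade hanging from a steel stop bar, wooden grip on top. Origin: middle of the bar's underside; z up, x across the blade's width, y through its thickness. Blade 26 (x) x 8 mm (y), to z -112; last 8 mm bevelled both sides to 5 mm. Bar 64 x 12 mm, z 0 to 10. Grip 34 (x) x 14 mm (y), z 10 to 66. Starts upright in any of the block's slots
- gauge_mid: another gauge of the same form, to be left in the block: blade 5.5 mm thick, grip 26 mm wide and 42 mm high (z 10 to 52 mm)
- gauge_thin: another gauge of the same form, to be left in the block: blade 4 mm thick, grip 18 mm wide and 30 mm high (z 10 to 40 mm)
- gauge_block: fixed pine block 240 x 64 x 80 mm high, origin at the centre of its underside, x along its length. Three slots 30 x 11 mm (x, y), open on top, floors 12 mm above the bench, at x = -78, 0, +78 mm. Gauges stand on the slot floors with the block's yaw (within the slots' play), stop bars 44 mm above the block's top
- crusher: fixed cast-iron hand jaw crusher, origin on the bench under the middle of its chamber, z up. Two upright cheek plates, tops level at z 165 mm, inner faces at x -22 and +22, outer at x -34 and +34, y -58 to +42 mm. Between them the jaws face each other along y: fixed jaw on the -y side, swing jaw on the +y side. Below the jaws the chamber is open down to z 22 mm
- fixed_jaw (a point): on the crusher (same axes), mid-width, z 162 mm: nominal top edge of the fixed jaw's face. The face is a vertical plane facing +y, z 48 to 162 mm, with a flat top. The jaw set (both jaws, shaft, flywheel) is packed out by an unknown amount, so the true face lies anywhere within 14 mm in y either side of this point (which does not follow it): it must be felt or seen
- throat (a point): on the crusher, z 80 mm: nominal mouth of the throat, 3.5 mm to +y of the nominal fixed face (as uncertain in y as that). A steel throat bar across the swing jaw's foot, z 62 to 80, stands 7 mm from the fixed face; its flat top is a 12 mm ledge, edge bevelled 3 mm. Above it the jaw slopes back from 19 mm away at z 80 to 37 mm at its top, z 155; lower behind, but for a boss, top z 159, 51 mm away
- swing_shaft (a point): on the crusher: nominal axis (along x) of the shaft that the swing jaw hangs on, z 140 mm. A light spring holds the jaw forward; at the throat bar it gives up to 3 mm (gap 10 mm) against about 8 N, then meets a hard stop. So the 8 mm blade goes down only close against the fixed jaw, with 5 to 20 N of drag in the throat, which also holds it when let go
- flywheel (a point): on the crusher: nominal hub of the flywheel, z 140 mm, outside the -x cheek; wheel 120 mm across, top at z 200 mm, with a crank handle 43 mm above the hub reaching 50 mm further out (-x)
- weight_box: closed walnut weight box 150 x 90 x 61 mm with a brass hook latch, bystander; origin at the centre of its underside
- mortar: squat porcelain mortar 106 mm across and 62 mm high with its pestle standing in it (top 115 mm), bystander; origin at the centre of its underside
- quartz: quartz specimen with pyrite specks, about 62 x 46 x 65 mm, bystander; origin at the centre of its underside
- lead_button: grey lead assay button 27 mm across and 14 mm high, bystander; origin at the centre of its underside
- brass_weight: loose brass weight 28 mm across and 39 mm high with a knob, bystander; origin at the centre of its underside
- brush: bench brush lying on the table, bystander

How it is judged:
By the outcome, as a careful person would: the job done as asked, in the order asked, and still so for the second after the job is handed in, with the robot touching nothing.
It also fails if it takes over 43 s, if anything falls off the work surface, if the arm or the gripper's body presses on something with over 40 N, if the wrist force passes 120 N, or if a joint passes its speed limit or range.

### The arm

A 6-joint arm with a two-finger parallel gripper is mounted at the origin on the work surface. World frame = base frame: x ahead of the robot, y to its left, z up, the work surface at z = 0. Lengths are in mm, angles in degrees, forces in N, time in s.
With the tool pointing down it reaches from about 350 to 850 mm from the base axis. Payload 8.1 kg.
Tool frame: the origin (TCP) lies midway between the tips of the shut fingers; the grasp point (between the pads) lies 19 mm behind it; z points along the fingers, y is the line along which they close (so a half turn about z gives the same grasp; the last joint's range is limited). The gripper opens to 85 mm and grips with 20 to 120 N. Pads are 22 mm wide; open, the fingers measure 114 mm over their backs; the gripper's body (76 mm by 85 mm) begins 54 mm behind the grasp point. The pads swing forward as they close: fully open they stand 13 mm farther back than shut.
Start: joints at [-74.622, 7.471, 85.268, -0, 87.261, -4.893], TCP at [207.899, -562.835, 231.292] pointing down, gripper open.
Joint ranges: [-169.43, 169.43], [-51.17, 129.36], [1.28, 143.12], [-76.62, 256.62], [0, 156.53], [-152.29, 152.29]. Speed limits (degrees/s): [136.94, 136.94, 159.86, 180, 180, 180].

### API

Orientations are given as [roll, pitch, yaw] about the fixed x, y, z axes, in that order (R = Rz(yaw) Ry(pitch) Rx(roll)).
In Python, from bench import r gives the robot as it stands.
- The arm moves only by the shell command python3 steer.py 'ROWS' [FORCE]. ROWS is rows parted by semicolons, their numbers by spaces, 1 to 8 of them, each of 7 numbers: a rotation vector rx, ry, rz in degrees, then dx, dy, dz in mm, then the finger opening in mm; each row is the pose to reach, as a shift and turn from the pose commanded when the command began, along the tool's axes at that moment; what a row does not reach only later rows make up. A row lasts 1/8 s, in which the tool goes at most 62.5 mm and 10.7 degrees, less where a joint would pass 70% of its speed; a pose out of reach is approached as far as the arm can. The fingers move at their own pace and stop on an object; FORCE is the grip in N (left out, the last holds). Time passes only in rows, so rows that do not move let the fingers close. It prints the time, the measured TCP pose, the force, the opening and the grip force at its end.
- r.sense(): the state, without advancing time (a new reading comes with each control period).
- r.snapshot(name): name is "scene" or "top" or "wrist"; returns a dict with "pixels" (384x512x3 uint8, blue, green, red), "fx", "fy", "cx", "cy" (pixels), "D" ([k1, k2, p1, p2, k3] as OpenCV has them; the pictures are not rectified), "pose" (4x4, takes a point from camera to world coordinates). Camera axes: x right, y up, looking along -z (the intrinsics and any distortion apply to the point x, -y, -z); pixel columns grow to the right and rows downward; lengths in mm; the calibration is good to about 2 mm. A picture is of the moment at which its call begins. There is no depth.
- r.hand_in(): hands the job in; it is judged then, once.
The state is a dict: "time": time; "joint_pos": joint angles; "qd": joint speeds; "joint_efforts": joint torques, N m; "tool_pos": TCP position; "tcp_rot": TCP orientation; "ft_force": force on the tool from outside, world axes, zero at the start; "wrist_torque": the same for the moment, N m; "finger_gap": finger opening in mm; "grip_force": force on a finger pad.
Only numpy, scipy, OpenCV 4.12 (cv2) and the standard library are available. Lean on these libraries where they do the work, as an engineer would, in place of code of your own. Each camera call takes 0.05 s, during which the arm holds its last target. There are 200 camera calls.

## Working session

There is one attempt and no reset: what is moved stays moved. The work goes in short steps, Python scripts to look and compute and a shell command to move; the robot and the scene stay as the last step left them, time stands still between calls to the robot, and variables do not carry over. Pictures are saved under pics/ and viewed, at most 10 in all, crops included, and the job is handed in when it is done.

```bash
ls; mkdir -p pics; cat > h.py <<'E'
import numpy as np, cv2, pickle
from bench import r
def snap(n,tag):
    s=r.snapshot(n); pickle.dump(s,open(f'pics/{tag}.pkl','wb')); cv2.imwrite(f'pics/{tag}.png',np.asarray(s['pixels'])); return s
def load(t): return pickle.load(open(f'pics/{t}.pkl','rb'))
def K(s): return np.array([[s['fx'],0,s['cx']],[0,s['fy'],s['cy']],[0,0,1.]])
def ray(s,uv):
    p=cv2.undistortPoints(np.array([[uv]],float),K(s),np.array(s['D'],float))[0,0]
    P=np.array(s['pose']); d=P[:3,:3]@np.array([p[0],-p[1],-1.]); return P[:3,3],d/np.linalg.norm(d)
def atz(s,uv,z):
    o,d=ray(s,uv); return o+d*(z-o[2])/d[2]
def tri(obs):
    A=np.zeros((3,3));b=np.zeros(3);R=[]
    for s,uv in obs:
        o,d=ray(s,uv);M=np.eye(3)-np.outer(d,d);A+=M;b+=M@o;R.append((o,M))
    x=np.linalg.solve(A,b); return x,[round(float(np.linalg.norm(M@(x-o))),1) for o,M in R]
def proj(s,X):
    P=np.array(s['pose']);c=(np.atleast_2d(X)-P[:3,3])@P[:3,:3]; c=c*[1,-1,-1]
    return cv2.projectPoints(c,np.zeros(3),np.zeros(3),K(s),np.array(s['D'],float))[0][:,0]
E
python3 - <<'E'
from h import *
for n in ['scene','top']:
    s=snap(n,n+'0'); print(n,np.round(s['pose'],3).tolist(),s['fx'],s['D'])
a=cv2.imread('pics/scene0.png');b=cv2.imread('pics/top0.png')
cv2.imwrite('pics/s0b.png',cv2.resize(a,(800,600)));cv2.imwrite('pics/t0b.png',cv2.resize(b,(800,600)))
E
```

```text
bench.py
pics
steer.py
scene [[0.363, -0.5, 0.786, 1319.574], [0.932, 0.179, -0.316, -225.33], [0.017, 0.847, 0.531, 612.808], [0.0, 0.0, 0.0, 1.0]] 420.06821156941044 [-0.12336275  0.          0.          0.          0.        ]
top [[0.011, 0.995, -0.103, 497.572], [-1.0, 0.011, -0.009, 32.937], [-0.008, 0.103, 0.995, 1087.161], [0.0, 0.0, 0.0, 1.0]] 351.8145223030744 [-0.08490192  0.          0.          0.          0.        ]
```

View pics/s0b.png

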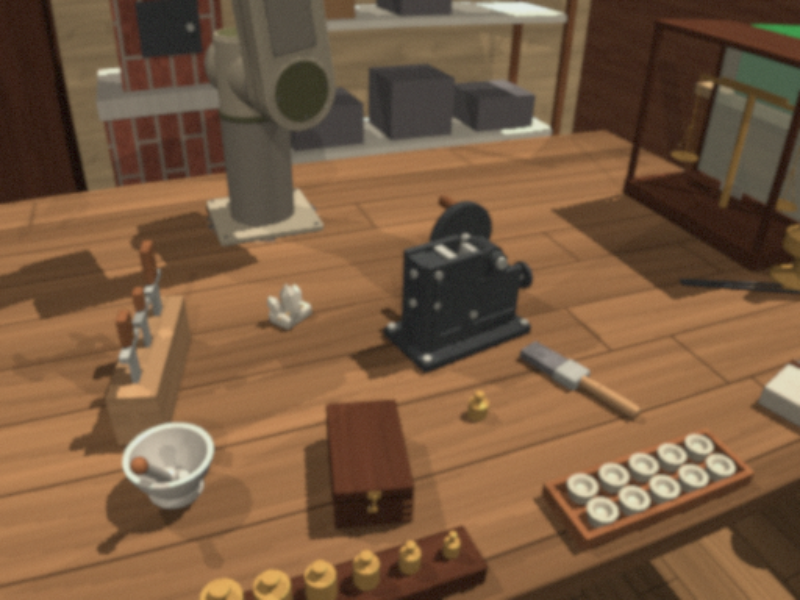

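View pics/t0b.png

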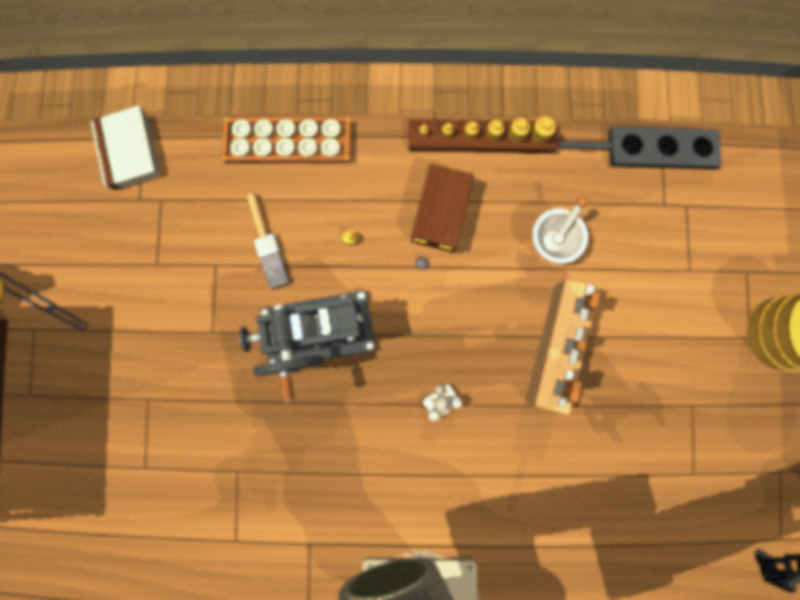

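The scene view shows the block on the left with three gauges (at about (150,275), (138,312), (125,345) of 800x600), and the crusher at (465,290). The top view shows the block at (565,345) and the crusher at (315,325). Next I'll enlarge both.

```bash
python3 - <<'E'
from h import *
a=cv2.imread('pics/scene0.png');b=cv2.imread('pics/top0.png')
c=lambda im,u,v,w,h,k:cv2.resize(im[v:v+h,u:u+w],(w*k,h*k),interpolation=cv2.INTER_CUBIC)
# scene block u60-130 v145-290 ; top block u335-395 v170-270
L=c(a,62,148,66,100,6); R=c(b,335,170,66,100,6)
cv2.imwrite('pics/c1.png',np.hstack([L,R]))
L=c(a,240,120,110,120,4)[:480]; R=c(b,145,170,110,100,4); R=cv2.copyMakeBorder(R,0,80,0,0,0)
cv2.imwrite('pics/c2.png',cv2.resize(np.hstack([L,R]),(800,436)))
E
```

```text
(no output)
```

View pics/c1.png

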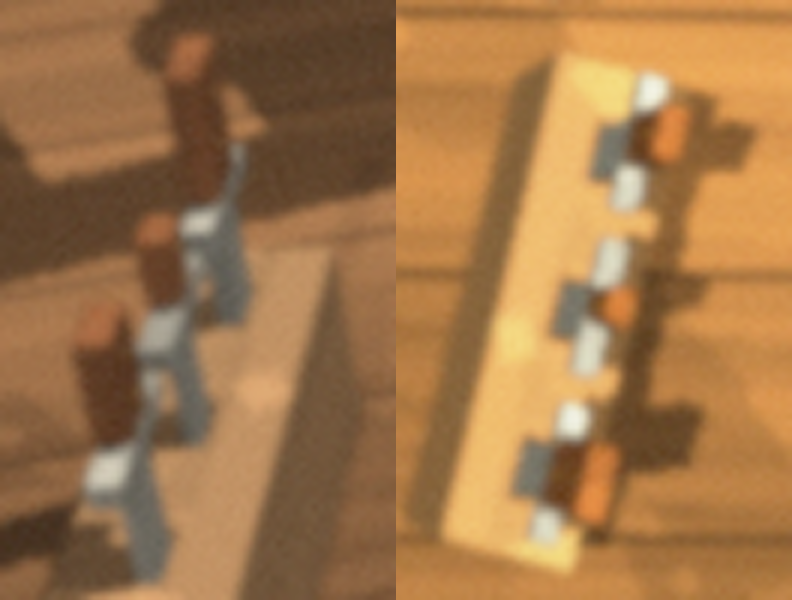

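View pics/c2.png

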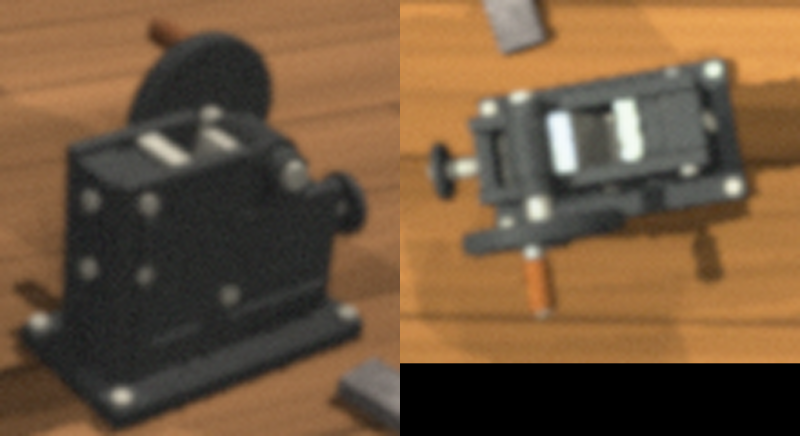

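Thick gauge (tallest, widest grip) is in the slot nearest the robot: its grip top is at scene px (93.7,157.5) and top px (369.2,250.5). In the crusher's top view there are two bright strips, at c2 (562,142) and (627,130). The shaft and swing jaw are on the left (+y), the fixed jaw on the right and the flywheel on the robot's side.

```bash
python3 - <<'E'
from h import *
s,t=load('scene0'),load('top0')
for n,a,b in [('thick',(93.7,157.5),(369.2,250.5)),('mid',(88.3,186),(371.8,221.2)),('far',(78.7,202.2),(380.7,192.5))]:
    print(n,*tri([(s,a),(t,b)]))
c2t=lambda u,v:(145+(u-400)/3.636,170+v/3.636)
c1=lambda u,v:(335+(u-396)/6,170+v/6)
print('block top corners z80',*[atz(t,c1(*p),80).round(0)[:2] for p in [(560,58),(445,540),(575,572)]])
print('bar ends thick z134',*[atz(t,c1(*p),134).round(0)[:2] for p in [(577,405),(546,540),]])
for n,p in [('swstrip T',(560,112)),('swstrip B',(567,172)),('fx T',(622,98)),('fx B',(631,160))]: print(n,atz(t,c2t(*p),160).round(0)[:2])
print('plate corners z10',[atz(t,c2t(*p),12).round(0)[:2].tolist() for p in [(713,68),(733,186),(506,222),(489,108)]])
print('sense',r.sense())
P=np.array(r.snapshot('wrist')['pose']);print(P.round(3).tolist(), r.sense()['tcp_rot'])
E
```

```text
thick [ 442.68684122 -246.57847811  188.50415986] [2.9, 2.9]
mid [ 517.53039858 -265.09215353  161.32507402] [1.1, 1.1]
far [ 592.85676201 -285.96661158  172.69724483] [1.8, 1.8]
block top corners z80 [ 639. -267.] [ 409. -208.] [ 394. -271.]
bar ends thick z134 [ 474. -256.] [ 413. -241.]
swstrip T [566. 218.]
swstrip B [523. 212.]
fx T [577. 173.]
fx B [532. 165.]
plate corners z10 [[616.0, 119.0], [517.0, 100.0], [484.0, 291.0], [580.0, 309.0]]
sense {'time': 0.1, 'joint_pos': array([-7.46232556e+01,  7.51262069e+00,  8.53252972e+01,  5.81331179e-04,
        8.72609193e+01, -4.89319593e+00]), 'qd': array([ 0.07106093, -0.02349478, -0.10260958,  0.04367768,  0.06354098,
       -0.04078343]), 'joint_efforts': array([ 9.57253724e-04, -5.70952249e+01, -5.01941228e+01, -1.79304134e-04,
        8.04205280e-03,  1.45411661e-05]), 'tool_pos': array([ 207.7536809 , -562.34107441,  230.30851135]), 'tcp_rot': array([-1.79901572e+02, -9.00917842e-03,  2.02699043e+01]), 'ft_force': array([ 0.12310823, -0.42289594,  0.39777969]), 'wrist_torque': array([-0.01046061,  0.06774052,  0.00525355]), 'grip_force': 0.0, 'finger_gap': 85.61174739733741}
[[0.347, 0.904, 0.251, 271.443], [-0.938, 0.335, 0.091, -539.02], [-0.002, -0.267, 0.964, 373.686], [0.0, 0.0, 0.0, 1.0]] [-1.79917380e+02 -8.67819282e-03  2.02709119e+01]
```

```bash
cat >> h.py <<'E'
def go(x,y,z,yaw):
    from scipy.spatial.transform import Rotation as Ro
    s=r.sense(); R=Ro.from_euler('xyz',s['tcp_rot'],degrees=True)
    d=R.inv().apply(np.array([x,y,z])-s['tool_pos']); rv=(R.inv()*Ro.from_euler('xyz',[180,0,yaw],degrees=True)).as_rotvec(degrees=True)
    print('row',rv.round(2),d.round(1),'rows>=',max(np.linalg.norm(d)/62.5,np.linalg.norm(rv)/10.7).round(1))
E
python3 -c "
from h import *
go(443,-247,265,-14.7)"
python3 steer.py '0 0 10 60 -35 -34 60; 0 0 20 110 -70 -34 60; 0 0 30 160 -105 -34 60; 0 0 35 210 -140 -34 60; 0 0 35 265 -175 -34 60; 0 0 35 310 -204 -34 60; 0 0 35 330 -214 -34 60; 0 0 35 330 -214 -34 60' 40; python3 - <<'E'
from h import *
snap('wrist','w1');print(r.sense()['tool_pos'],r.sense()['tcp_rot'])
cv2.imwrite('pics/w1b.png',cv2.resize(cv2.imread('pics/w1.png'),(800,600)))
s=load('w1')
print(proj(s,[[443,-247,190],[442,-247,134]])*1.5625)
E
```

```text
time: 1.15
tool_pos: [444.2, -246.1, 265.0]
tcp_rot: [-180.0, 0.0, -14.5]
ft_force: [0.2, 0.0, 0.0]
finger_gap: 59.9
grip_force: 0.0
[ 443.43952214 -247.21118916  265.00488932] [ 1.79994042e+02  3.72858144e-02 -1.46085629e+01]
[[401.69844094 305.46054612]
 [401.59993541 281.89785206]]
```

View pics/w1b.png

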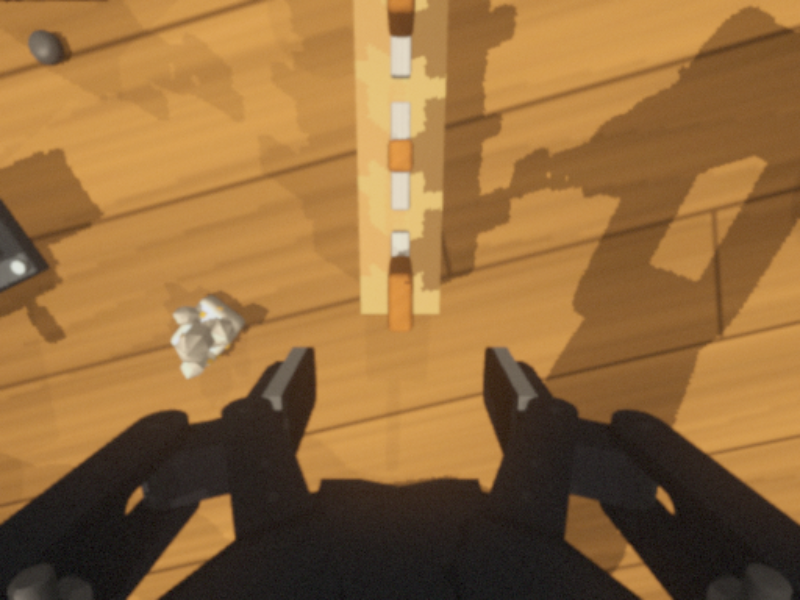

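The thick gauge's grip top sits at px (400, 273–330) of 800x600, in line with the other gauges and the block, so the yaw is right. It lies centred between the fingers.

```bash
python3 - <<'E'
from h import *
s,sc,t=load('w1'),load('scene0'),load('top0')
print(atz(s,(400/1.5625,301.5/1.5625),190), tri([(s,(256,193)),(t,(369.2,250.5)),(sc,(93.7,157.5))]))
g=[atz(s,(u/1.5625,v/1.5625),z)[:2] for u,v,z in [(400,301.5,190),(400,156,164),(400,6,176)]]; print(g)
d=g[1]-g[0];print(np.degrees(np.arctan2(d[1],d[0])),np.hypot(*d))
go(g[0][0],g[0][1],152,-14.7)
E
```

```text
[ 445.41670115 -246.66664529  190.        ] (array([ 443.72224214, -246.53523108,  188.65293365]), [1.2, 3.2, 2.8])
[array([ 445.41670115, -246.66664529]), array([ 519.32590279, -265.76528212]), array([ 585.07539854, -282.69112287])]
-14.488676964189116 76.3369374281001
row [0.01 0.04 0.09] [  1.8  -1.  113. ] rows>= 1.8
```

```bash
python3 steer.py '0 0 0 2 -0.5 55 50; 0 0 0 2 -0.5 100 40; 0 0 0 2 -0.5 113 40; 0 0 0 2 -0.5 113 40; 0 0 0 2 -0.5 113 8; 0 0 0 2 -0.5 113 8; 0 0 0 2 -0.5 113 8; 0 0 0 2 -0.5 113 8' 60
```

```text
time: 2.2
tool_pos: [446.8, -248.7, 154.9]
tcp_rot: [179.9, -0.2, -14.7]
ft_force: [-0.2, 0.4, 6.8]
finger_gap: 12.9
grip_force: 59.2
```

```bash
python3 steer.py '0 0 0 0 0 -30 8; 0 0 0 0 0 -70 8; 0 0 0 0 0 -110 8; 0 0 0 0 0 -160 8; 0 0 0 0 0 -210 8;0 0 0 0 0 -210 8' ; python3 -c "
from h import *
go(540,110,370,10.3)"
```

```text
time: 2.95
tool_pos: [446.9, -248.8, 368.4]
tcp_rot: [179.8, -0.5, -14.7]
ft_force: [0.0, -0.3, -3.1]
finger_gap: 13.2
grip_force: 59.1
row [  0.31  -0.47 -25.02] [  -1.1 -370.7   -2.9] rows>= 5.9
```

```bash
python3 steer.py '0 0 -7 0 -60 -2 8; 0 0 -14 0 -120 -2 8; 0 0 -20 0 -180 -2 8; 0 0 -25 0 -240 -2 8; 0 0 -25 0 -300 -2 8; 0 0 -25 0 -350 -2 8; 0 0 -25 0 -371 -2 8; 0 0 -25 0 -371 -2 8' ; python3 - <<'E'
from h import *
s=snap('wrist','w2');q=r.sense();print(q['tool_pos'],q['tcp_rot'],s['fx'])
cv2.imwrite('pics/w2b.png',cv2.resize(cv2.imread('pics/w2.png'),(800,600)))
E
```

```text
time: 3.95
tool_pos: [539.4, 112.0, 363.0]
tcp_rot: [180.0, 0.1, 10.4]
ft_force: [0.0, -0.3, -3.5]
finger_gap: 13.1
grip_force: 60.0
[539.40975872 110.856396   363.37137465] [1.79971646e+02 9.86187019e-02 1.03221893e+01] 268.47547000795305
```

View pics/w2b.png

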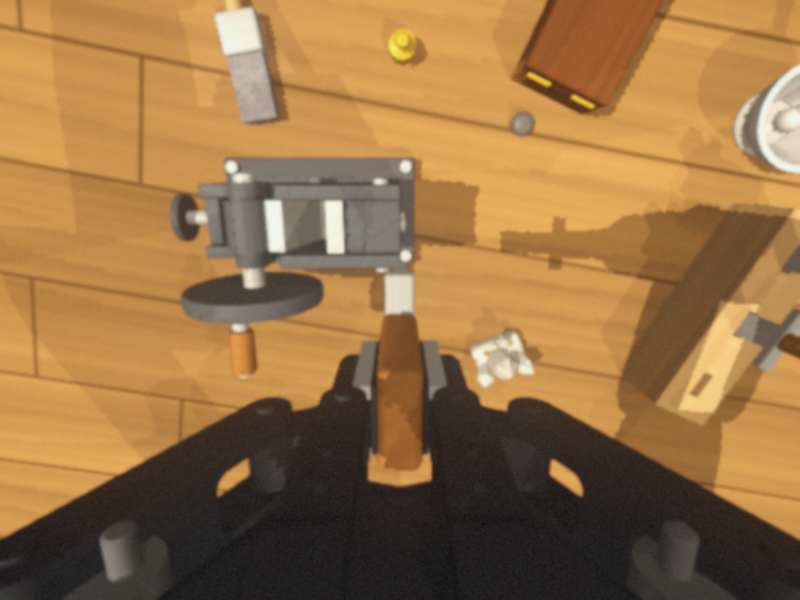

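The view shows the crusher square to the picture. The fixed jaw's top strip is at px x 326–344, y 200–254, so its left edge is the face. The swing jaw's strip is at x 265–284, and the held gauge's bar end is at (399,293).

```bash
python3 - <<'E'
from h import *
s=load('w2');g=np.asarray(s['pixels']).astype(float).mean(2)
k=1/1.5625
print('row prof',g[140:152,165:225].mean(0).round(0).tolist())
print('col prof',g[115:175,211:218].mean(1).round(0).tolist())
for r0 in (131,136,141,146,151,156):
    p=g[r0:r0+4,198:216].mean(0); e=np.diff(p); print(r0, round(198.5+np.sum(np.clip(e[6:13],0,None)*np.arange(6,13))/np.sum(np.clip(e[6:13],0,None)),2))
E
```

```text
row prof [99.0, 95.0, 91.0, 91.0, 111.0, 159.0, 207.0, 234.0, 240.0, 240.0, 241.0, 241.0, 241.0, 241.0, 238.0, 224.0, 182.0, 140.0, 127.0, 125.0, 121.0, 119.0, 115.0, 111.0, 108.0, 104.0, 101.0, 101.0, 100.0, 101.0, 100.0, 101.0, 100.0, 100.0, 101.0, 101.0, 100.0, 101.0, 102.0, 104.0, 116.0, 132.0, 145.0, 185.0, 226.0, 238.0, 238.0, 238.0, 237.0, 237.0, 236.0, 236.0, 234.0, 225.0, 190.0, 129.0, 97.0, 106.0, 120.0, 126.0]
col prof [91.0, 86.0, 77.0, 91.0, 116.0, 126.0, 128.0, 128.0, 129.0, 128.0, 127.0, 121.0, 129.0, 185.0, 227.0, 237.0, 238.0, 238.0, 238.0, 238.0, 238.0, 237.0, 237.0, 237.0, 237.0, 237.0, 237.0, 237.0, 237.0, 238.0, 237.0, 236.0, 236.0, 236.0, 236.0, 236.0, 237.0, 237.0, 237.0, 237.0, 236.0, 236.0, 236.0, 236.0, 235.0, 232.0, 214.0, 157.0, 108.0, 118.0, 126.0, 128.0, 127.0, 126.0, 124.0, 120.0, 109.0, 95.0, 94.0, 98.0]
131 206.91
136 207.21
141 207.35
146 207.36
151 208.2
156 208.51
```

```bash
python3 - <<'E'
from h import *
s=load('w2'); t=load('top0')
A=atz(s,(207.9,128),162);B=atz(s,(207.9,162),162);M=atz(s,(207.9,145),162)
print(A,B,M,np.linalg.norm(A-B)); d=A-B;print(np.degrees(np.arctan2(d[1],d[0])))
print('strip right',atz(s,(219.4,145),162),'swing R/L',atz(s,(181.3,145),155),atz(s,(170,145),155))
# long edges: plate bolts & cheeks rows
c2t=lambda u,v:(145+(u-400)/3.636,170+v/3.636)
print('top view face',atz(t,c2t(616,130),162), tri([(s,(207.9,145)),(t,c2t(616,130))]))
# cheek top edges fits: horizontal lines via subpixel gradient
g=cv2.GaussianBlur(np.asarray(s['pixels']),(0,0),1).astype(float).mean(2)
e=cv2.Canny(np.asarray(s['pixels']),60,140)
L=cv2.HoughLinesP(e[95:175,100:270],1,np.pi/720,20,minLineLength=25,maxLineGap=5)
for l in L[:,0]:
    a=atz(s,(l[0]+100,l[1]+95),163);b=atz(s,(l[2]+100,l[3]+95),163);d=b-a
    print((l+[100,95,100,95]).tolist(),a[:2].round(1),b[:2].round(1),round(np.degrees(np.arctan2(d[1],d[0]))%90,1))
q=r.sense();print(q['tool_pos'],q['tcp_rot'])
print('bar end row/col expected: gauge origin=tcp z-29', proj(s,[q['tool_pos']+[31.5,5.7,-19]])*1.5625)
E
```

```text
[575.75846803 179.38019106 162.        ] [532.94110634 173.61098011 162.        ] [554.72058588 176.54927238 162.        ] 43.20428517240318
7.6738165304576516
strip right [557.3875088  162.13344979 162.        ] swing R/L [547.37232284 211.58898472 155.        ] [544.69633927 226.00078177 155.        ]
top view face [553.67808863 176.4607918  162.        ] (array([553.97834608, 177.26458426, 157.04415916]), [0.0, 0.0])
[139, 116, 204, 116] [574.7 264.5] [589.3 185.9] 10.6
[179, 163, 207, 163] [525.1 210. ] [531.6 174.4] 10.5
[196, 171, 247, 171] [518.5 187.1] [530.6 121.7] 10.5
[187, 100, 222, 100] [604.2 208.6] [612.  166.8] 10.5
[216, 119, 242, 118] [588.5 170.8] [595.5 139.3] 12.6
[100, 118, 131, 127] [563.4 311.3] [559.5 273.4] 84.1
[221, 163, 268, 162] [534.9 156.6] [547.3  97. ] 11.7
[144, 100, 172, 100] [594.6 259.8] [600.9 226.5] 10.6
[219, 161, 268, 161] [537.1 159.5] [548.5  97.2] 10.4
[265, 156, 265, 115] [554.2 102.3] [604.2 112. ] 11.0
[234, 100, 263, 100] [614.6 152.5] [621.  117.8] 10.5
[179, 129, 182, 161] [568.  214.6] [528.4 206.5] 11.5
[139, 129, 142, 157] [558.9 263.5] [524.2 257.5] 9.9
[207, 129, 209, 161] [574.4 180.2] [534.7 172.2] 11.3
[142, 130, 145, 157] [558.4 259.8] [524.9 253.7] 10.3
[169, 131, 171, 160] [563.3 226.6] [527.1 220.6] 9.4
[177, 161, 203, 154] [527.2 212.8] [542.3 181. ] 25.4
[131, 130, 135, 156] [555.8 273.2] [523.9 266.3] 12.1
[539.40975872 110.856396   363.37137465] [1.79971646e+02 9.86187019e-02 1.03221893e+01]
bar end row/col expected: gauge origin=tcp z-29 [[402.42615666 269.48690498]]
```

```bash
python3 -c "
from h import *
go(554.7,187.7,363,10.5)"
```

```text
row [ 0.03  0.1  -0.18] [ 28.8 -72.9   0.3] rows>= 1.3
```

```bash
python3 steer.py '0 0 -0.2 10 -35 0 8; 0 0 -0.2 29 -73 0 8; 0 0 -0.2 29 -73 0 8; 0 0 -0.2 29 -73 0 8' ; python3 - <<'E'
from h import *
s=snap('wrist','w3');q=r.sense();print(q['tool_pos'],q['tcp_rot'])
cv2.imwrite('pics/w3b.png',cv2.resize(np.asarray(s['pixels'])[80:320,96:416],(800,600),interpolation=cv2.INTER_CUBIC))
E
```

```text
time: 4.5
tool_pos: [555.3, 186.5, 364.1]
tcp_rot: [180.0, 0.0, 10.4]
ft_force: [0.9, -0.3, -2.4]
finger_gap: 13.7
grip_force: 60.2
[555.27880465 186.32999019 364.26906071] [1.79961337e+02 1.60344518e-02 1.03713294e+01]
```

View pics/w3b.png

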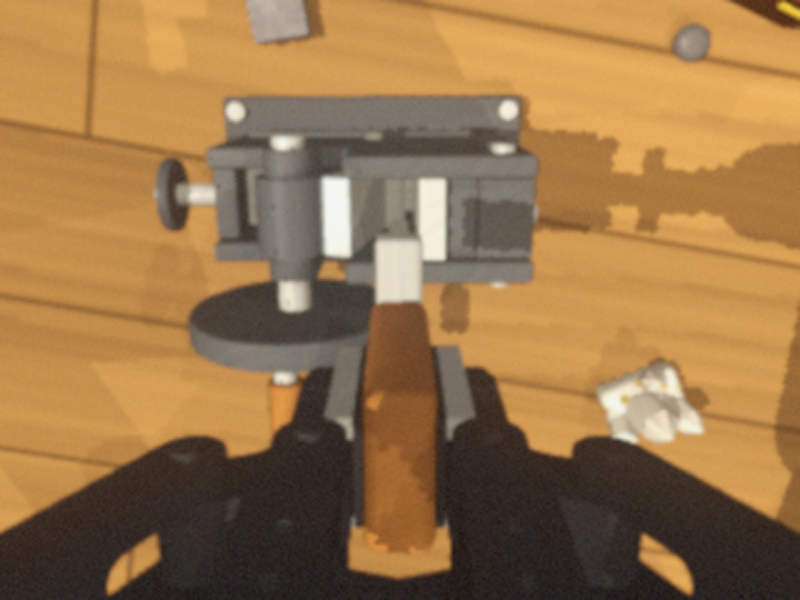

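The gauge's bar end is at crop px (398,270), centred between the jaws' strips. The fixed strip's left edge is at (418,220) and the swing strip's right edge is at (351,215).

```bash
python3 - <<'E'
from h import *
s=load('w3');s2=load('w2');q=r.sense()
p=lambda u,v:(96+u/2.5,80+v/2.5)
F=atz(s,p(418,220),162);print('face',F,'tri',tri([(s,p(418,220)),(s2,(207.9,145))]))
print('strip ends',atz(s,p(418,178),162),atz(s,p(420,262),162))
ax=np.array([np.cos(np.radians(10.45)),np.sin(np.radians(10.45))]);ay=np.array([-ax[1],ax[0]])
print('tcp rel face x,y',(q['tool_pos'][:2]-F[:2])@ax,(q['tool_pos'][:2]-F[:2])@ay)
b=[atz(s,p(u,237),q['tool_pos'][2]-19)[:2]-q['tool_pos'][:2] for u in (377,422)]
print('bar far edge rel tcp',[ (x@ax,x@ay) for x in b])
E
```

```text
face [554.12565512 175.85109945 162.        ] tri (array([555.05061008, 176.05168548, 165.61554054]), [0.2, 0.2])
strip ends [575.76494857 180.0140161  162.        ] [531.92059846 170.49470282 162.        ]
tcp rel face x,y 3.034656890865543 10.095928021276785
bar far edge rel tcp [(np.float64(30.333729706976406), np.float64(5.562690205121148)), (np.float64(30.329922545983017), np.float64(-5.584112042430931))]
```

```bash
python3 steer.py '0 0 -0.1 -1 0 30 8; 0 0 -0.1 -1 0 60 8; 0 0 -0.1 -1 0 85 8; 0 0 -0.1 -1 0 103 8; 0 0 -0.1 -1 0 103 8; 0 0 -0.1 -1 0 103 8'; python3 steer.py '0 0 0 0 2 0 8; 0 0 0 0 4 0 8;0 0 0 0 4 0 8'
```

```text
time: 5.3
tool_pos: [554.8, 187.6, 262.7]
tcp_rot: [-180.0, -0.1, 10.5]
ft_force: [-0.1, 0.4, -2.9]
finger_gap: 13.3
grip_force: 60.2
time: 5.68
tool_pos: [555.2, 183.8, 261.7]
tcp_rot: [180.0, -0.0, 10.6]
ft_force: [0.0, -0.2, -2.4]
finger_gap: 13.2
grip_force: 60.2
```

```bash
python3 steer.py '0 0 0 0 1 0 8; 0 0 0 0 2 0 8;0 0 0 0 2 0 8'; python3 steer.py '0 0 0 0 0.5 0 8; 0 0 0 0 1 0 8;0 0 0 0 1 0 8'
```

```text
time: 6.05
tool_pos: [555.3, 181.9, 261.2]
tcp_rot: [180.0, 0.0, 10.6]
ft_force: [0.1, -0.3, -2.3]
finger_gap: 13.0
grip_force: 60.2
time: 6.42
tool_pos: [555.5, 180.9, 261.3]
tcp_rot: [-180.0, 0.0, 10.6]
ft_force: [0.0, 0.5, -2.2]
finger_gap: 13.4
grip_force: 60.2
```

```bash
python3 steer.py '0 0 0 0 0.5 0 8; 0 0 0 0 1 0 8;0 0 0 0 1 0 8'
```

```text
time: 6.8
tool_pos: [555.7, 180.0, 261.3]
tcp_rot: [-180.0, -0.0, 10.6]
ft_force: [0.7, -0.0, -1.6]
finger_gap: 13.1
grip_force: 60.2
```

```bash
python3 steer.py '0 0 0 0 0.5 0 8; 0 0 0 0 1 0 8;0 0 0 0 1 0 8'; python3 -c "
from h import *
print(r.sense())"
```

```text
time: 7.18
tool_pos: [555.8, 179.4, 261.3]
tcp_rot: [-180.0, -0.0, 10.6]
ft_force: [-0.8, 3.8, -2.7]
finger_gap: 13.1
grip_force: 60.0
{'time': 7.175, 'joint_pos': array([1.28326847e+01, 4.37766829e+00, 8.54572421e+01, 4.22141831e-02,
       9.01629199e+01, 9.22481050e+01]), 'qd': array([-0.04173345, -0.03003026,  0.06154036, -0.06300091,  0.04881235,
        0.01918649]), 'joint_efforts': array([-1.76816169e+00, -5.57369256e+01, -5.17169094e+01, -1.35950815e+00,
       -7.33015314e-02, -2.11732571e-03]), 'tool_pos': array([555.80031065, 179.39545324, 261.31807564]), 'tcp_rot': array([-1.79957733e+02, -5.12199102e-04,  1.05847003e+01]), 'ft_force': array([-0.84828592,  3.77898087, -2.71079958]), 'wrist_torque': array([ 0.78216206,  0.22723388, -0.00303281]), 'grip_force': 60.025368332862854, 'finger_gap': 13.09316326143043}
```

```bash
python3 steer.py '0 0 0 0 0.5 0 8; 0 0 0 0 1 0 8;0 0 0 0 1 0 8'; python3 -c "
from h import *
print(r.sense()['wrist_torque'])"
```

```text
time: 7.55
tool_pos: [555.9, 178.9, 261.3]
tcp_rot: [-179.9, -0.0, 10.6]
ft_force: [-0.8, 5.9, -1.3]
finger_gap: 13.2
grip_force: 60.1
[1.54741335 0.35596637 0.00954811]
```

```bash
python3 steer.py '0 0 0 0 -1 3 8; 0 0 0 0 -1 8 8; 0 0 0 0 -1 15 8; 0 0 0 0 -1 22 8; 0 0 0 0 -1 29 8; 0 0 0 0 -1 34 8; 0 0 0 0 -1 34 8'; python3 -c "
from h import *
print(r.sense()['wrist_torque'])"
```

```text
time: 8.43
tool_pos: [555.6, 179.4, 226.1]
tcp_rot: [-180.0, 0.0, 10.6]
ft_force: [0.5, 5.5, -4.1]
finger_gap: 13.4
grip_force: 59.7
[ 1.51211586 -0.13084932 -0.01531804]
```

```bash
python3 steer.py '0 0 0 0 0 2 8; 0 0 0 0 0 4 8; 0 0 0 0 0 6 8; 0 0 0 0 0 8 8; 0 0 0 0 0 8 8'; python3 -c "
from h import *
print(r.sense()['wrist_torque'])"
```

```text
time: 9.05
tool_pos: [555.9, 179.6, 219.3]
tcp_rot: [-179.9, -0.0, 10.6]
ft_force: [-0.3, 6.6, 1.3]
finger_gap: 13.2
grip_force: 60.8
[1.3640367  0.23362454 0.04651865]
```

```bash
python3 steer.py '0 0 0 0 0 2 8; 0 0 0 0 0 4 8; 0 0 0 0 0 6 8; 0 0 0 0 0 6 8'; python3 -c "
from h import *
print(r.sense()['wrist_torque'])"
```

```text
time: 9.55
tool_pos: [556.6, 179.9, 214.7]
tcp_rot: [-179.9, -0.2, 10.6]
ft_force: [-2.0, 6.9, 7.1]
finger_gap: 13.2
grip_force: 61.6
[1.22279686 0.44887256 0.01520433]
```

```bash
python3 steer.py '0 0 0 0 0 2 8; 0 0 0 0 0 4 8; 0 0 0 0 0 6 8; 0 0 0 0 0 6 8'; python3 -c "
from h import *
print(r.sense()['wrist_torque'])"
```

```text
time: 10.05
tool_pos: [556.9, 180.0, 208.9]
tcp_rot: [-179.9, -0.2, 10.6]
ft_force: [-2.4, 9.1, 8.3]
finger_gap: 13.0
grip_force: 61.7
[1.27642475 0.1449139  0.0109815 ]
```

```bash
python3 steer.py '0 0 0 0 -0.5 2 8; 0 0 0 0 -0.5 4 8; 0 0 0 0 -0.5 6 8; 0 0 0 0 -0.5 8 8; 0 0 0 0 -0.5 8 8'; python3 -c "
from h import *
print(r.sense()['wrist_torque'])"
```

```text
time: 10.68
tool_pos: [556.9, 180.2, 200.8]
tcp_rot: [-180.0, -0.2, 10.6]
ft_force: [-1.1, 7.7, 6.9]
finger_gap: 13.2
grip_force: 61.7
[ 1.03753942e+00 -5.80862777e-04  7.59763982e-02]
```

```bash
python3 steer.py '0 0 0 0 0 1 8; 0 0 0 0 0 2 8; 0 0 0 0 0 3 8; 0 0 0 0 0 3 8'; python3 -c "
from h import *
print(r.sense()['wrist_torque'])"
```

```text
time: 11.18
tool_pos: [556.9, 180.2, 198.0]
tcp_rot: [-180.0, -0.2, 10.6]
ft_force: [-0.2, 7.7, 7.1]
finger_gap: 13.3
grip_force: 61.8
[0.94348179 0.10314856 0.04940069]
```

```bash
python3 steer.py '0 0 0 0 0 1 8; 0 0 0 0 0 2 8; 0 0 0 0 0 2 8'; python3 -c "
from h import *
print(r.sense()['wrist_torque'])"
```

```text
time: 11.55
tool_pos: [557.0, 180.2, 196.1]
tcp_rot: [-180.0, -0.2, 10.6]
ft_force: [-1.4, 7.4, 7.7]
finger_gap: 13.2
grip_force: 61.8
[0.96610475 0.10922554 0.0086656 ]
```

```bash
python3 steer.py '0 0 0 0 0 1 8; 0 0 0 0 0 2 8; 0 0 0 0 0 2 8'; python3 -c "
from h import *
print(r.sense()['wrist_torque'])"
```

```text
time: 11.92
tool_pos: [557.2, 180.3, 195.9]
tcp_rot: [-180.0, -0.3, 10.6]
ft_force: [-5.6, 5.4, 17.9]
finger_gap: 13.2
grip_force: 63.4
[0.67698644 1.08325749 0.03216106]
```

```bash
python3 steer.py '0 -0.15 0 0 0 0.7 8; 0 -0.3 0 0 0 1.5 8; 0 -0.3 0 0 0 1.5 8'; python3 - <<'E'
from h import *
print(r.sense()['wrist_torque'])
a=snap('scene','s4');b=snap('wrist','w4')
A=cv2.resize(np.asarray(a['pixels'])[110:235,240:350],(528,600),interpolation=cv2.INTER_CUBIC)
B=cv2.resize(np.asarray(b['pixels'])[80:320,200:310],(272,600),interpolation=cv2.INTER_CUBIC)
cv2.imwrite('pics/c4.png',np.hstack([A,B]))
E
```

```text
time: 12.3
tool_pos: [557.2, 180.3, 195.8]
tcp_rot: [-180.0, -0.0, 10.6]
ft_force: [-12.0, 5.3, 27.4]
finger_gap: 13.1
grip_force: 64.6
[0.45996685 1.76085868 0.06396788]
```

View pics/c4.png

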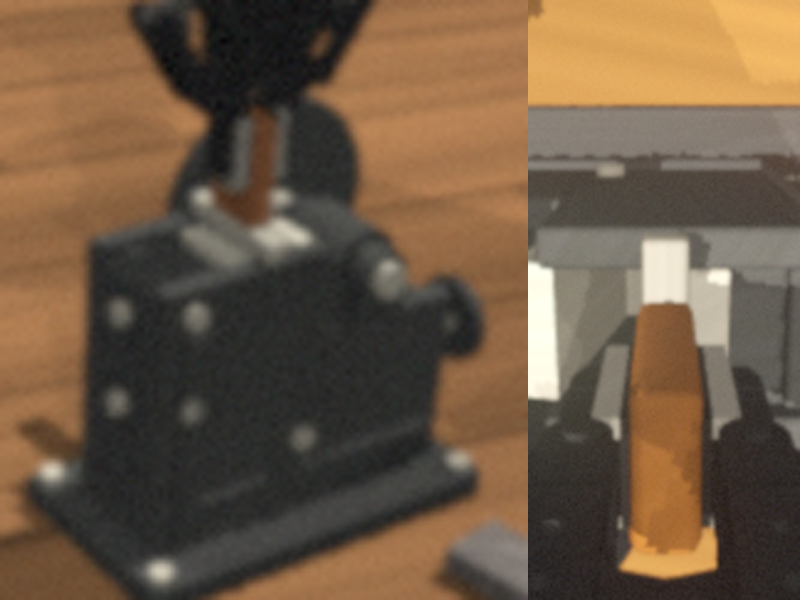

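The wrist view shows the bar resting on the cheek top, at px (665,270), hard by the fixed jaw's strip at (710,320). The gauge stands upright in the scene view. Descent has stopped at TCP z 195.9 with pitch and roll at 0. I'll ease the load and then release.

```bash
python3 steer.py '0 0 0 -0.7 -0.4 -1 8; 0 0 0 -1.2 -0.7 -2 8; 0 0 0 -1.2 -0.7 -2 8'; python3 -c "
from h import *
print(r.sense()['wrist_torque'])"
```

```text
time: 12.78
tool_pos: [557.1, 180.3, 195.9]
tcp_rot: [180.0, -0.1, 10.6]
ft_force: [2.5, 4.5, 12.2]
finger_gap: 13.2
grip_force: 62.2
[ 0.60156088 -0.37899284  0.07841796]
```

Balanced with light downward pressure. Now I open slowly and stay in place to check.

```bash
python3 steer.py '0 0 0 0 0 0 16; 0 0 0 0 0 0 24; 0 0 0 0 0 0 34; 0 0 0 0 0 0 40; 0 0 0 0 0 0 40' 20; python3 -c "
from h import *
snap('wrist','w5')"
```

```text
time: 13.4
tool_pos: [554.4, 179.9, 192.6]
tcp_rot: [180.0, 0.3, 10.6]
ft_force: [0.2, -1.0, 0.9]
finger_gap: 39.9
grip_force: 0.0
```

```bash
python3 steer.py '0 0 0 0 0 -20 40; 0 0 0 0 0 -60 40; 0 0 0 0 0 -110 40; 0 0 0 0 0 -160 40; 0 0 0 0 0 -160 40'; python3 - <<'E'
from h import *
b=snap('wrist','w6');a=snap('scene','s6')
A=cv2.resize(np.asarray(a['pixels'])[90:240,40:350],(800,387),interpolation=cv2.INTER_CUBIC)
B=cv2.resize(np.asarray(b['pixels'])[100:240,166:346],(270,210),interpolation=cv2.INTER_CUBIC)
C=np.zeros((600,800,3),np.uint8);C[:387]=A;C[388:598,:270]=B
T=snap('top','t6');C[388:598,280:560]=cv2.resize(np.asarray(T['pixels'])[110:250,190:400][:, :187],(280,210))
cv2.imwrite('pics/c6.png',C);print(r.sense()['time'],r.sense()['tool_pos'])
E
```

```text
time: 14.08
tool_pos: [557.3, 180.6, 360.7]
tcp_rot: [-180.0, -0.4, 10.6]
ft_force: [1.0, -0.1, -0.3]
finger_gap: 39.9
grip_force: 0.0
14.225 [555.22837222 180.09702428 353.03328771]
```

View pics/c6.png

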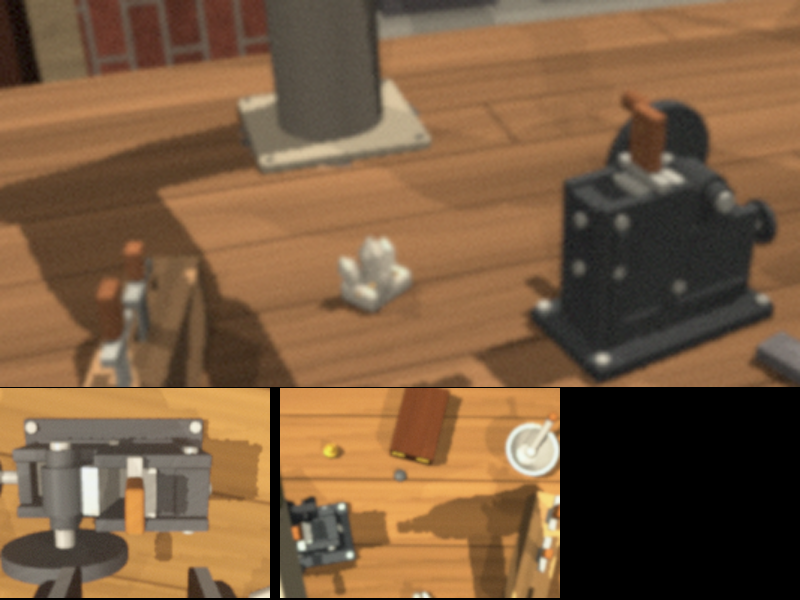

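The gauge stands upright and square on the crusher. The other two gauges are in the block and the bystanders are where they were. I'll do one numeric check of level and height before handing in.

```bash
python3 - <<'E'
from h import *
from scipy.ndimage import gaussian_filter
from scipy.optimize import least_squares
from scipy.spatial.transform import Rotation as Ro
s=load('w6');sc=load('s6')
im=np.asarray(s['pixels']).astype(float)
# orange grip + white bar in the crop; report contours' extents
hsv=cv2.cvtColor(np.asarray(s['pixels']),cv2.COLOR_BGR2HSV)
m=((hsv[...,0]<14)&(hsv[...,1]>120)&(hsv[...,2]>90)).astype(np.uint8);m[:, :240]=0;m[:,275:]=0;m[:160]=0;m[200:]=0
y,x=np.nonzero(m);print('grip px w',x.min(),x.max(),y.min(),y.max())
def model(rx,ry,x0,y0,z0):
    R=Ro.from_euler('z',10.5,degrees=True)*Ro.from_euler('xy',[rx,ry],degrees=True)
    P=np.array([[a,b,66] for a in(-17,17) for b in(-7,7)]+[[32,b,10] for b in(-6,6)])
    return R.apply(P)+[x0,y0,z0]
print(proj(s,model(0,0,554.5,180,165)).round(1).tolist())
print(proj(sc,model(0,0,554.5,180,165)).round(1).tolist())
hs=cv2.cvtColor(np.asarray(sc['pixels']),cv2.COLOR_BGR2HSV)
A=cv2.resize(np.asarray(s['pixels'])[135:205,225:290],(520,560),interpolation=cv2.INTER_CUBIC)
B=cv2.resize(np.asarray(sc['pixels'])[120:175,275:310],(280,440),interpolation=cv2.INTER_CUBIC)
for S,o,I in((s,(225,135),A),(sc,(275,120),B)):
    for p in proj(S,model(0,0,554.5,180,165)): cv2.circle(I,tuple(int(v) for v in ((p-o+.5)*8)),3,(0,255,0),-1)
C=np.zeros((560,800,3),np.uint8);C[:,:520]=A;C[:440,520:]=B;cv2.imwrite('pics/c7.png',C)
E
```

```text
grip px w 241 262 160 197
[[262.2, 198.0], [249.0, 197.9], [262.4, 166.6], [248.9, 166.6], [260.6, 145.8], [250.8, 145.8]]
[[284.0, 130.2], [289.0, 128.9], [293.1, 135.7], [298.2, 134.4], [295.8, 160.9], [300.0, 159.7]]
```

View pics/c7.png

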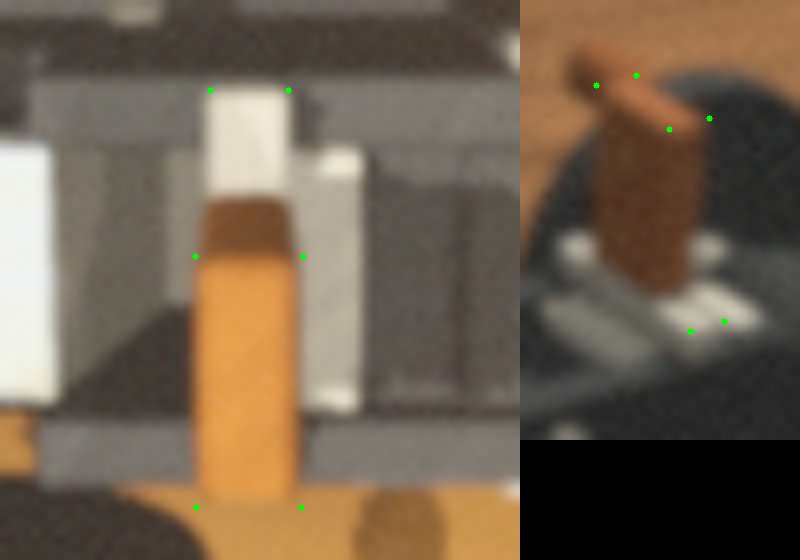

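The upright, fully seated model points fall on the gauge's corners within about a pixel: bar end at (250,88) and grip top at (248,257–500). It is home and square.

```bash
python3 -c "
from bench import r
print(r.hand_in())"
```

```text
the job is handed in; nothing more can be done
None
```

The thick gauge is fully home on both cheek plates, upright and square against the fixed jaw; the other two gauges are still in the block, nothing else was seen to move, and the job was handed in at about 14 s.

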